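# Set the puller's pawl and draw the pulley

### The arm

A 6-joint arm with a two-finger parallel gripper is mounted at the origin on the work surface. World frame = base frame: x ahead of the robot, y to its left, z up, the work surface at z = 0. Lengths are in m, angles in rad, forces in N, time in s.
With the tool pointing down it reaches from about 0.35 to 0.925 m from the base axis. Payload 6.4 kg.
Tool frame: the origin (TCP) lies on the centre line of the jaws, within the pads' length; the fingertips stand ahead of it and the grasp point (between the pads) lies 8 mm behind it (r.tcp_to_tips is the x of the fingertips in the tool frame, in m); x points along the fingers, y is the direction in which the jaws open and shut, and the axes are right-handed (so a half turn about x gives the same grasp; the last joint's range is limited). The gripper opens to 85 mm and grips with 20 to 120 N. Pads are 22 mm wide; open, the fingers measure 114 mm over their backs; the gripper's body (76 mm by 85 mm) begins 54 mm behind the grasp point. The pads swing forward as they close: fully open they stand 13 mm farther back than shut.
Start: joints at [1.01, 0.245, 1.558, -0, 1.339, -0.174], TCP at [0.245, 0.602, 0.242] pointing down, gripper open.
Joint ranges: [-3.13, 3.13], [-1.02, 2.26], [0.13, 2.54], [-0.95, 4.09], [0.21, 2.88], [-2.74, 2.74]. Speed limits (rad/s): [2.57, 2.57, 3.14, 3.14, 3.14, 3.14].

### API

Orientations are given as a unit quaternion [w, x, y, z].
In Python, from rig import r gives the robot as it stands.
- The arm moves only by the shell command python3 -m crank 'ROWS' [FORCE]. ROWS is JSON, a list of rows, each an object with "delta_pos": the shift along the tool's x, y, z in m, a list of three; "twist": the turn about the tool's x in degrees; "hand": the closure, from -1 (fully open) to 1 (shut), so that 0 is half open. A call has 1 to 20 rows; each row shifts and turns the commanded pose from where the row before left it, along the tool's axes as they then stand; what a row does not reach is not made up. A row lasts 1/8 s, in which the tool goes at most 62.5 mm and 10.7 degrees, less where a joint would pass 70% of its speed; a pose out of reach is approached as far as the arm can. A call with a gripper value outside its range is refused whole. The fingers move at their own pace and stop on an object; FORCE is the grip in N (left out, the last holds). Time passes only in rows, so rows that do not move let the fingers close. It gives the time, the measured TCP pose, the force and the opening at its end, in the units of the state.
- r.get_state(): the state, without advancing time (a new reading comes with each control period).
- r.snapshot(name): name is "side" or "top"; returns the picture (384x512x3 uint8, red, green, blue); there is no depth.
- r.get_calibration(name): a dict with "fx", "fy", "cx", "cy" (pixels), "rvec" (rotation vector, rad) and "tvec" (3), from world to camera coordinates, as OpenCV has them. Camera axes: x right, y down, z forward; pixel columns grow to the right and rows downward; lengths in m; the calibration is good to about 2 mm. A picture is of the moment at which its call begins. get_calibration takes no time and is no camera call.
- r.close_job(): hands the job in, once; it reports no verdict.
Trained networks look in the newest picture that a camera, given by its name, has taken for a name from the list of things; names that differ only in an ending like _2 or _b are one class to them, and where a whole thing is asked for, a point or a joint stands for the part that bears it (a point fixed in the world has none). Each returns a list of dicts, best first, with "score" (0 to 1); they miss things now and then, are a little off and sometimes report something else, mostly with a low value. They report only what shows in the picture. A call takes as long as a camera call.
- r.outline_of(camera, query): "pixels" (384x512 bool, what is visible of it).
- r.place_of(camera, query): "point" ([x, y, z] in m, in world coordinates, good to about 4 mm: a listed point, or the origin of a listed thing).
The state is a dict: "t": time; "qpos": joint angles; "joint_vel": joint speeds; "joint_torque": joint torques, N m; "eef_pos": TCP position; "ee_rot": TCP orientation; "contact_force": force on the tool from outside, world axes, zero at the start; "ft_torque": the same for the moment, N m; "gripper_width": opening from 0.0 (shut) to 1.0 (fully open).
Only numpy, scipy, OpenCV 4.12 (cv2) and the standard library are available. Lean on these libraries where they do the work, as an engineer would, in place of code of your own. Each camera call takes 0.05 s, during which the arm holds its last target.

### The job

The bronze pulley in the bearing puller has to be drawn up its shaft, but the ratchet is set the wrong way. Push the small pawl lever's upright tab over to its other end, all the way, then push the long steel lever clockwise (seen from above) until it comes up against its stop, so that the jaws lift the pulley. Leave the loose parts lying around it alone.

Things in the scene. Friction and masses are not known exactly. Their poses are not given: they have to be found in the camera images.
- puller: Cast-iron bearing puller bolted to the board, origin on the board under its upright spindle axis. Base 180 (x) by 190 (y) by 14 mm; a column 70 by 45 mm, 150 mm high, stands 83 mm from the axis on the -y side, with an arm to the spindle. Above the arm sit the long lever and a flat ratchet wheel 96 mm across. Yaw varies by 0.25 rad either way.
- hub (a point): Point on the upright spindle axis, on the ratchet wheel's upper face, 174 mm above the board. The long lever turns about this axis. Nothing but the pawl lever stands above the wheel.
- lever_grip (a point): Place to push the long lever: on its centre line, 145 mm from the spindle axis, 166 mm above the board. It is a level round steel bar 18 mm thick, bare from 125 to 183 mm from the axis, then a 24 mm thick knob to 195 mm; nothing lies below the bar there. It starts pointing left (+y) and towards the robot, and is to be swung away from the robot.
- lever (a joint): Angle of the long lever (rad), growing clockwise seen from above: 0 at its back stop (pointing 133 degrees counter-clockwise of the puller's +x), 1.5 at its forward stop. Starts at 0 to 0.2, stays where left. About 1 N at lever_grip moves it, 4 N when driving the spindle. Pawl wrong: it only clicks over the teeth. Pawl right: it takes the spindle along after up to 0.35 rad of slack.
- pawl (a joint): Angle of the pawl lever relative to the long lever (rad), growing clockwise seen from above: 0 is the wrong setting (starts within 0.04 of it), 0.6 the right one, with hard stops at both. Stays where it is left; 3 to 5 N on the tab turns it.
- pawl_tab (a point): Centre of the pawl lever's upright tab: 12 mm along the pawl lever, 22 mm across it, 30 mm high, top 214 mm above the board, this point 15 mm below the top. Standing at the spindle axis and looking out along the long lever, the tab starts about 20 mm to the right and must be pushed 41 mm to the left, square across the long lever (in the room: towards the robot and to the right).
- pawl_pivot (a point): Upright pivot of the pawl lever, on the long lever's centre line 80 mm from the spindle axis; this point is 184 mm above the board. The pawl lever is a flat dark steel bar, top 184 mm above the board, 14 mm wide, that lies above the ratchet wheel and runs from the pivot back towards the spindle axis, with the tab at its end, 69 mm from the pivot.
- pulley (a joint): Height (m) by which jaws and pulley have been drawn up: 0 at the start, growing by 0.014 per radian that the spindle turns. A bronze belt pulley, 92 mm across, held in two steel jaws under the arm; it cannot come loose and stays where it is.
- punch: Bystander: loose steel pin punch, 108 mm long, 13 mm thick, lying on the board; origin underneath, axis x along it.
- bushing: Bystander: loose brass bushing standing on the board, 62 mm across, 60 mm high; origin under its centre.
- cover: Bystander: loose black plastic carburetor cover, 105 by 80 by 52 mm; origin under its centre.

How it is judged:
By the outcome, as a careful person would: the job done as asked, in the order asked, and still so for the second after the job is handed in, with the robot touching nothing.
It also fails if it takes over 48 s, if anything falls off the work surface, if the arm or the gripper's body presses on something with over 40 N, if the wrist force passes 120 N, or if a joint passes its speed limit or range.

## Working session

There is one attempt and no reset: what is moved stays moved. The work goes in short steps, Python scripts to look and compute and a shell command to move; the robot and the scene stay as the last step left them, time stands still between calls to the robot, and variables do not carry over. Pictures are saved under pics/ and viewed, and the job is handed in when it is done.

```bash
mkdir -p pics; ls; cat > h.py <<'E'
import numpy as np, cv2
from rig import r
from scipy.spatial.transform import Rotation as R
def proj(cam,P):
    c=r.get_calibration(cam);K=np.array([[c['fx'],0,c['cx']],[0,c['fy'],c['cy']],[0,0,1]])
    p,_=cv2.projectPoints(np.array(P,float).reshape(-1,1,3),np.array(c['rvec'],float),np.array(c['tvec'],float),K,None)
    return p.reshape(-1,2)
def back(cam,uv,z):
    c=r.get_calibration(cam);Rm=cv2.Rodrigues(np.array(c['rvec'],float))[0];t=np.array(c['tvec'],float).ravel()
    d=Rm.T@np.array([(uv[0]-c['cx'])/c['fx'],(uv[1]-c['cy'])/c['fy'],1]);o=-Rm.T@t
    return o+d*(z-o[2])/d[2]
def snap(cam,fn):
    im=r.snapshot(cam);cv2.imwrite('pics/'+fn,im[...,::-1]);return im
E
python3 - <<'E'
from h import *
snap('top','t0.png');snap('side','s0.png')
for c in('top','side'):
  for q in('puller','hub','lever_grip','pawl_tab','pawl_pivot'):
    for d in r.place_of(c,q)[:2]: print(c,q,np.round(d['point'],4),round(d['score'],2),proj(c,d['point']).round(0))
s=r.get_state();print(s);print(R.from_quat(np.roll(s['ee_rot'],-1)).as_matrix().round(3),r.tcp_to_tips)
E
```

```text
pics
top puller [ 0.582  -0.0442  0.0014] 0.77 [[258. 192.]]
top hub [ 0.5819 -0.0443  0.1701] 0.75 [[259. 178.]]
top hub [ 0.5843 -0.0242  0.197 ] 0.31 [[252. 175.]]
top lever_grip [0.4935 0.0723 0.1657] 0.74 [[218. 213.]]
top pawl_tab [ 0.587  -0.0235  0.197 ] 0.95 [[252. 174.]]
top pawl_tab [0.4943 0.0731 0.1695] 0.37 [[218. 213.]]
top pawl_pivot [0.5329 0.0219 0.1849] 0.74 [[236. 196.]]
side puller [ 0.5829 -0.0442 -0.0028] 0.83 [[259. 244.]]
side hub [ 0.5803 -0.0425  0.1721] 0.63 [[258. 191.]]
side lever_grip [0.4942 0.0687 0.1684] 0.91 [[258. 158.]]
side pawl_tab [ 0.5876 -0.0205  0.196 ] 0.85 [[266. 179.]]
side pawl_pivot [0.5313 0.0164 0.1793] 0.63 [[257. 169.]]
{'t': 0.6, 'qpos': array([ 1.00991125e+00,  2.45100151e-01,  1.55781836e+00,  2.00782201e-05,
        1.33870699e+00, -1.74084579e-01]), 'joint_vel': array([-6.80763565e-04, -7.37722461e-04, -1.76109116e-03,  9.36753345e-04,
        3.25108545e-04,  7.95366973e-05]), 'joint_torque': array([-1.21336801e-03, -4.29278719e+01, -3.26249957e+01, -1.88806080e-04,
        6.19660459e-04,  2.86765317e-05]), 'eef_pos': array([0.24517959, 0.60198809, 0.24228027]), 'ee_rot': array([ 0.69391283,  0.13589695,  0.69393406, -0.13591366]), 'contact_force': array([ 0.39817659, -0.26926139,  0.17287574]), 'ft_torque': array([-0.00790615, -0.01472821,  0.00828569]), 'gripper_width': 1.0005530401610534}
[[-0.     0.377  0.926]
 [-0.     0.926 -0.377]
 [-1.    -0.    -0.   ]] 0.011
```

View pics/t0.png

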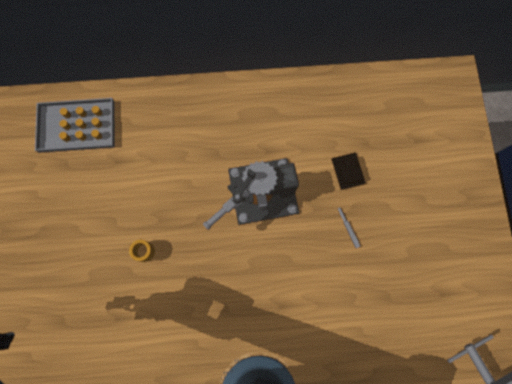

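View pics/s0.png

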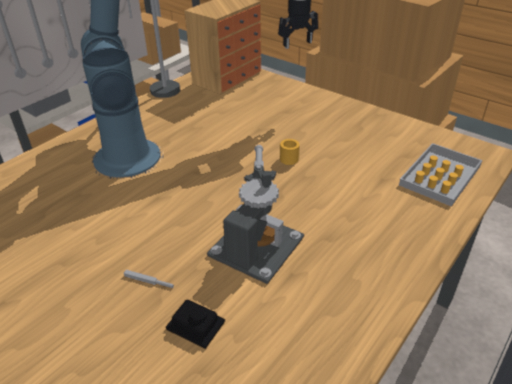

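The top view shows the lever running from the wheel (262,178) to its knob (208,226). The side view shows the tab at (266,179). Both cameras' points fit the stated geometry: the grip is 144 mm from the hub and the tab about 20 mm to the right. Next I'll close the fingers and go to the tab's far side, above it.

```bash
python3 -m crank '[{"delta_pos":[-0.03,0,0],"twist":0,"hand":1},{"delta_pos":[0,-0.0255,0.036],"twist":0,"hand":1},{"delta_pos":[0,-0.0255,0.036],"twist":0,"hand":1},{"delta_pos":[0,-0.0255,0.036],"twist":0,"hand":1},{"delta_pos":[0,-0.0255,0.036],"twist":0,"hand":1},{"delta_pos":[0,-0.0255,0.036],"twist":0,"hand":1},{"delta_pos":[0,-0.0255,0.036],"twist":0,"hand":1},{"delta_pos":[0,-0.0255,0.036],"twist":0,"hand":1},{"delta_pos":[0,-0.0255,0.036],"twist":0,"hand":1},{"delta_pos":[0,-0.0255,0.036],"twist":0,"hand":1},{"delta_pos":[0,-0.0255,0.036],"twist":0,"hand":1},{"delta_pos":[0,-0.0255,0.036],"twist":0,"hand":1},{"delta_pos":[0,-0.0255,0.036],"twist":0,"hand":1},{"delta_pos":[0,-0.0255,0.036],"twist":0,"hand":1},{"delta_pos":[0,-0.0255,0.036],"twist":0,"hand":1},{"delta_pos":[0,-0.0255,0.036],"twist":0,"hand":1},{"delta_pos":[0,-0.0255,0.036],"twist":0,"hand":1},{"delta_pos":[0,0,0],"twist":10.2,"hand":1},{"delta_pos":[0,0,0],"twist":10.2,"hand":1},{"delta_pos":[0,0,0],"twist":10.2,"hand":1}]' 40
cat >> h.py <<'E'
def where(H=(0.5812,-0.0437),G=(0.4938,0.0708)):
    H=np.array(H);u=np.array(G)-H;u/=np.linalg.norm(u);rt=np.array([u[1],-u[0]])
    s=r.get_state();p=s['eef_pos'];d=p[:2]-H;M=R.from_quat(np.roll(s['ee_rot'],-1)).as_matrix()
    f=s['contact_force']
    print('t',round(s['t'],2),'pos',p.round(4),'along',round(d@u,4),'right',round(d@rt,4),'yaw_y',np.degrees(np.arctan2(M[1,1],M[0,1])).round(1),'xaxis',M[:,0].round(3),'F',f.round(1),'Fright',round(f[:2]@rt,1),'g',round(s['gripper_width'],2),'pushyaw',np.degrees(np.arctan2(rt[1],rt[0])).round(1))
E
python3 - <<'E'
from h import *
snap('top','t1.png');snap('side','s1.png')
where()
E
python3 - <<'E'
import cv2,numpy as np
a=cv2.imread('pics/t1.png')[120:250,170:350];b=cv2.imread('pics/s1.png')[80:280,180:360]
a=cv2.resize(a,(400,289),interpolation=3);b=cv2.resize(b,(400,444),interpolation=3)
o=np.zeros((444,800,3),np.uint8);o[:289,:400]=a;o[:,400:]=b;cv2.imwrite('pics/c1.png',o)
E
```

```text
t: 3.1
eef_pos: [0.6248, 0.0066, 0.2722]
ee_rot: [0.632, 0.316, 0.633, -0.316]
contact_force: [-0.2, 0.2, 0.2]
gripper_width: -0.003
t 3.2 pos [0.6248 0.0068 0.2723] along 0.0137 right 0.0653 yaw_y 37.2 xaxis [ 0. -0. -1.] F [ 0.9 -0.  -0.6] Fright 0.7 g -0.0 pushyaw 37.4
```

View pics/c1.png

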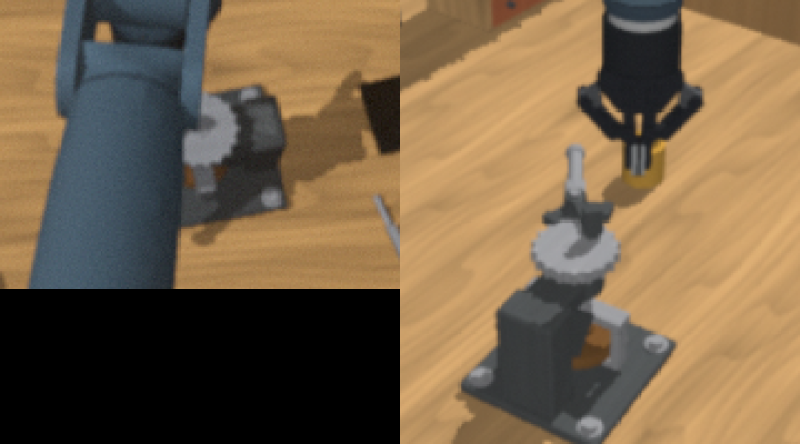

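The side view shows the closed fingers hanging to the right of the tab (crop 590,220) and clear of it. I'll descend and push.

```bash
python3 -m crank '[{"delta_pos":[0.035,0,0],"twist":0,"hand":1},{"delta_pos":[0.035,0,0],"twist":0,"hand":1},{"delta_pos":[0,-0.006,0],"twist":0,"hand":1},{"delta_pos":[0,-0.006,0],"twist":0,"hand":1},{"delta_pos":[0,-0.006,0],"twist":0,"hand":1},{"delta_pos":[0,-0.006,0],"twist":0,"hand":1},{"delta_pos":[0,-0.006,0],"twist":0,"hand":1},{"delta_pos":[0,0,0],"twist":0,"hand":1}]' 
python3 -c "
from h import *
where();snap('side','s2.png');print([ (np.round(d['point'],4),round(d['score'],2)) for d in r.place_of('side','pawl_tab')[:2]])
b=cv2.imread('pics/s2.png')[80:280,180:360];cv2.imwrite('pics/c2.png',cv2.resize(b,(540,600),interpolation=3))"
```

```text
t: 4.2
eef_pos: [0.6016, -0.0117, 0.2038]
ee_rot: [0.635, 0.315, 0.632, -0.314]
contact_force: [2.8, 0.9, -0.4]
gripper_width: -0.002
t 4.2 pos [ 0.6016 -0.0117  0.2038] along 0.013 right 0.0356 yaw_y 37.2 xaxis [ 0.003 -0.    -1.   ] F [ 2.8  0.9 -0.4] Fright 2.7 g -0.0 pushyaw 37.4
[(array([ 0.5817, -0.0291,  0.1962]), 0.54)]
```

View pics/c2.png

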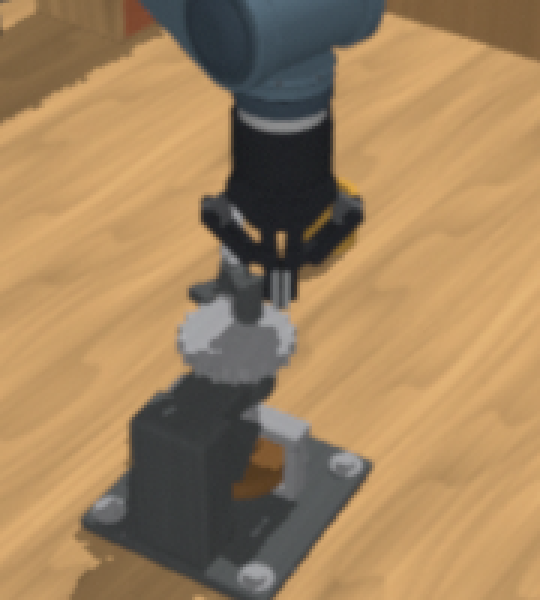

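The finger touches the tab at about (262,290) in the crop, and the tab has begun to move. I'll continue.

```bash
python3 -m crank '[{"delta_pos":[0,-0.005,0],"twist":0,"hand":1},{"delta_pos":[0,-0.005,0],"twist":0,"hand":1},{"delta_pos":[0,-0.005,0],"twist":0,"hand":1},{"delta_pos":[0,-0.005,0],"twist":0,"hand":1},{"delta_pos":[0,-0.005,0],"twist":0,"hand":1},{"delta_pos":[0,-0.003,0],"twist":0,"hand":1},{"delta_pos":[0,0,0],"twist":0,"hand":1}]' 
python3 -c "
from h import *
where();snap('side','s3.png');print([ (np.round(d['point'],4),round(d['score'],2)) for d in r.place_of('side','pawl_tab')[:2]+r.place_of('side','lever_grip')[:1]])
b=cv2.imread('pics/s3.png')[80:280,180:360];cv2.imwrite('pics/c3.png',cv2.resize(b,(540,600),interpolation=3))"
```

```text
t: 5.18
eef_pos: [0.5782, -0.0283, 0.2022]
ee_rot: [0.633, 0.314, 0.634, -0.314]
contact_force: [3.6, -0.4, 0.4]
gripper_width: -0.004
t 5.17 pos [ 0.5782 -0.0283  0.2022] along 0.0141 right 0.007 yaw_y 37.2 xaxis [-0.001  0.    -1.   ] F [ 3.6 -0.4  0.4] Fright 2.7 g -0.0 pushyaw 37.4
[(array([0.4911, 0.0654, 0.1655]), 0.7), (array([ 0.5818, -0.0439,  0.0013]), 0.65), (array([0.4919, 0.0695, 0.1668]), 0.64)]
```

View pics/c3.png

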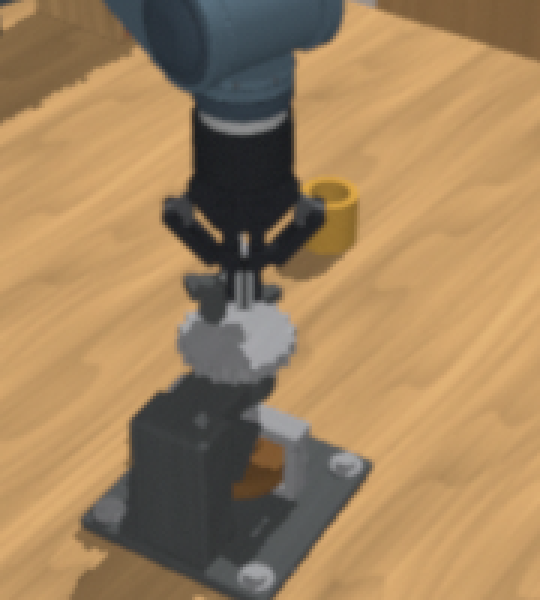

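```bash
for i in 1 2 3; do python3 -m crank '[{"delta_pos":[0,-0.002,0],"twist":0,"hand":1},{"delta_pos":[0,0,0],"twist":0,"hand":1}]' >/dev/null
python3 -c "
from h import *
where()"; done
```

```text
t 5.58 pos [ 0.577  -0.0292  0.2022] along 0.0141 right 0.0054 yaw_y 37.2 xaxis [ 0.     0.001 -1.   ] F [ 3.8  2.6 -0.6] Fright 4.6 g -0.0 pushyaw 37.4
t 5.83 pos [ 0.5766 -0.0295  0.2024] along 0.0141 right 0.005 yaw_y 37.2 xaxis [ 0.004  0.003 -1.   ] F [10.2  5.8 -3.8] Fright 11.6 g -0.0 pushyaw 37.4
t 6.08 pos [ 0.5761 -0.0301  0.2025] along 0.0138 right 0.0042 yaw_y 37.2 xaxis [ 0.008  0.004 -1.   ] F [15.5  6.7 -5.4] Fright 16.4 g -0.0 pushyaw 37.4
```

The force rose from about 3 N to 16 N at 5 mm right, which is where the hard stop should be. I'll back off, rise, and go over to the near side of the long lever.

```bash
python3 -m crank '[{"delta_pos":[0,0.012,0],"twist":0,"hand":1},{"delta_pos":[-0.04,0,0],"twist":0,"hand":1},{"delta_pos":[-0.04,0,0],"twist":0,"hand":1},{"delta_pos":[0,-0.022,-0.044],"twist":0,"hand":1},{"delta_pos":[0,-0.022,-0.044],"twist":0,"hand":1},{"delta_pos":[0,-0.022,-0.043],"twist":0,"hand":1},{"delta_pos":[0,0,0],"twist":0,"hand":1}]' 
python3 -c "
from h import *
where();snap('side','s4.png');snap('top','t4.png')
for c in ('side','top'):
  for q in ('pawl_tab','lever_grip','pawl_pivot','hub'):
    print(c,q,[ (np.round(d['point'],4),round(d['score'],2)) for d in r.place_of(c,q)[:2]])
b=cv2.imread('pics/s4.png')[80:280,180:360];cv2.imwrite('pics/c4.png',cv2.resize(b,(540,600),interpolation=3))"
```

```text
t: 6.95
eef_pos: [0.4488, 0.0407, 0.2815]
ee_rot: [0.633, 0.313, 0.635, -0.314]
contact_force: [0.7, -0.0, -0.0]
gripper_width: -0.003
t 6.95 pos [0.4488 0.0407 0.2815] along 0.1475 right -0.054 yaw_y 37.3 xaxis [-0.003 -0.001 -1.   ] F [ 0.7 -0.  -0. ] Fright 0.6 g -0.0 pushyaw 37.4
side pawl_tab [(array([ 0.5583, -0.0465,  0.1965]), 0.68)]
side lever_grip [(array([0.4859, 0.0652, 0.1669]), 0.57)]
side pawl_pivot [(array([0.5272, 0.0132, 0.1802]), 0.83)]
side hub [(array([ 0.5835, -0.0438,  0.1748]), 0.93)]
top pawl_tab [(array([ 0.5543, -0.0489,  0.1969]), 0.57)]
top lever_grip [(array([0.4887, 0.0713, 0.1671]), 0.65)]
top pawl_pivot [(array([ 0.5806, -0.0429,  0.1705]), 0.52)]
top hub [(array([ 0.5818, -0.0423,  0.1709]), 0.75)]
```

View pics/c4.png

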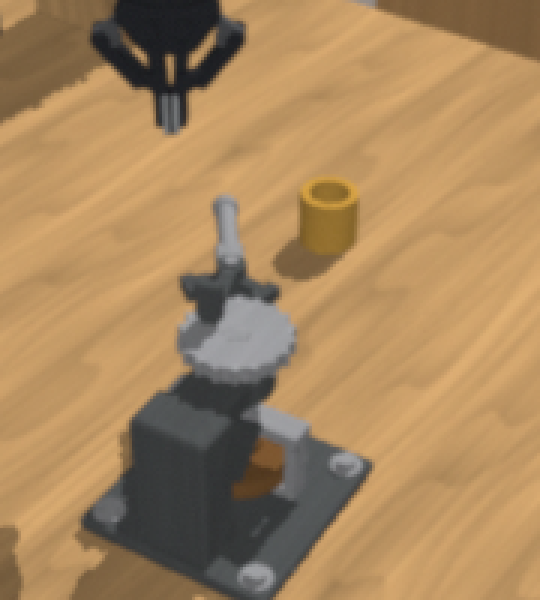

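The pawl bar has swung over, with the tab now at (205,300) in the crop. The measured tab is 21.7 mm left of the lever line, matching the 0.6 rad setting. The lever itself has moved back a little, to about 130°. I'll descend and make contact.

```bash
python3 -m crank '[{"delta_pos":[0.04,0,0],"twist":-3,"hand":1},{"delta_pos":[0.04,0,0],"twist":0,"hand":1},{"delta_pos":[0.04,0,0],"twist":0,"hand":1},{"delta_pos":[0,0.008,0.001],"twist":0,"hand":1},{"delta_pos":[0,0.008,0.001],"twist":0,"hand":1},{"delta_pos":[0,0.008,0.001],"twist":0,"hand":1},{"delta_pos":[0,0.0129,-0.0015],"twist":5,"hand":1},{"delta_pos":[0,0.0129,-0.0015],"twist":5,"hand":1},{"delta_pos":[0,0,0],"twist":0,"hand":1}]' 
python3 -c "
from h import *
where(G=(.487,.068));snap('side','s5.png')
print([ (np.round(d['point'],4),round(d['score'],2)) for q in ('pawl_tab','lever_grip') for d in r.place_of('side',q)[:2]])
b=cv2.imread('pics/s5.png')[80:280,180:360];cv2.imwrite('pics/c5.png',cv2.resize(b,(540,600),interpolation=3))"
```

```text
t: 8.57
eef_pos: [0.4918, 0.0716, 0.1637]
ee_rot: [0.614, 0.352, 0.613, -0.351]
contact_force: [-0.7, -0.1, 0.0]
gripper_width: 0.001
t 8.57 pos [0.4918 0.0716 0.1637] along 0.1457 right 0.006 yaw_y 30.4 xaxis [ 0.003 -0.    -1.   ] F [-0.7 -0.1  0. ] Fright -0.6 g 0.0 pushyaw 40.1
[(array([ 0.5566, -0.0439,  0.1976]), 0.94)]
```

View pics/c5.png

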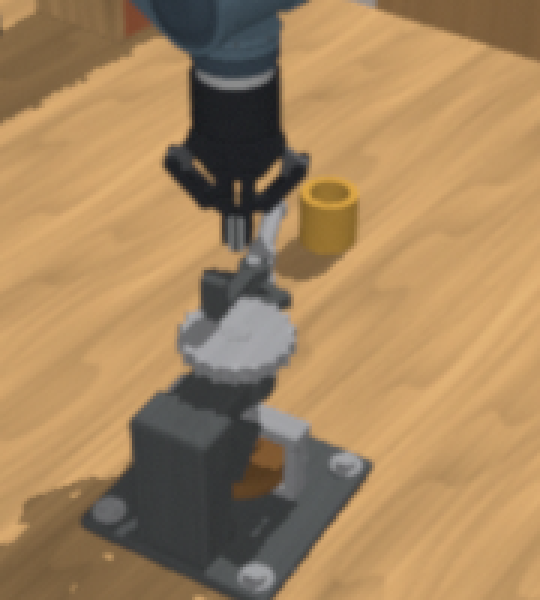

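The fingers are behind the bar at (240,240) in the crop and the lever is swinging. I'll continue along the arc.

```bash
python3 -m crank '[{"delta_pos":[0,0.0129,-0.0015],"twist":5,"hand":1},{"delta_pos":[0,0.0129,-0.0015],"twist":5,"hand":1},{"delta_pos":[0,0.0129,-0.0015],"twist":5,"hand":1},{"delta_pos":[0,0.0129,-0.0015],"twist":5,"hand":1},{"delta_pos":[0,0.0129,-0.0015],"twist":5,"hand":1},{"delta_pos":[0,0.0129,-0.0015],"twist":5,"hand":1},{"delta_pos":[0,0.0129,-0.0015],"twist":5,"hand":1},{"delta_pos":[0,0.0129,-0.0015],"twist":5,"hand":1},{"delta_pos":[0,0.0129,-0.0015],"twist":5,"hand":1},{"delta_pos":[0,0.0129,-0.0015],"twist":5,"hand":1},{"delta_pos":[0,0.0129,-0.0015],"twist":5,"hand":1},{"delta_pos":[0,0,0],"twist":0,"hand":1}]' 
cat >> h.py <<'E'
def polar():
    s=r.get_state();d=s['eef_pos'][:2]-np.array([.5815,-.0435]);a=np.degrees(np.arctan2(d[1],d[0]));rad=np.hypot(*d)
    M=R.from_quat(np.roll(s['ee_rot'],-1)).as_matrix();f=s['contact_force']
    print('t',round(s['t'],2),'rad',rad.round(4),'ang',a.round(1),'lever~',(a-np.degrees(np.arcsin(.0235/rad))).round(1),'yaw_y',np.degrees(np.arctan2(M[1,1],M[0,1])).round(1),'F_tool',(M.T@f).round(1))
E
python3 -c "
from h import *
polar();snap('side','s6.png')
print([ (q,np.round(d['point'],4),round(d['score'],2)) for q in ('pawl_tab','lever_grip') for d in r.place_of('side',q)[:2]])
b=cv2.imread('pics/s6.png')[80:280,180:360];cv2.imwrite('pics/c6.png',cv2.resize(b,(540,600),interpolation=3))"
```

```text
t: 10.22
eef_pos: [0.6247, 0.0989, 0.162]
ee_rot: [-0.381, -0.595, -0.382, 0.596]
contact_force: [-1.0, -0.4, -0.8]
gripper_width: 0.003
t 10.22 rad 0.1488 ang 73.1 lever~ 64.0 yaw_y -24.7 F_tool [ 0.8 -0.8  0.8]
[('pawl_tab', array([ 0.5677, -0.0246,  0.1973]), 0.7), ('lever_grip', array([0.6469, 0.087 , 0.1662]), 0.96), ('lever_grip', array([ 0.5801, -0.0433,  0.1751]), 0.67)]
```

View pics/c6.png

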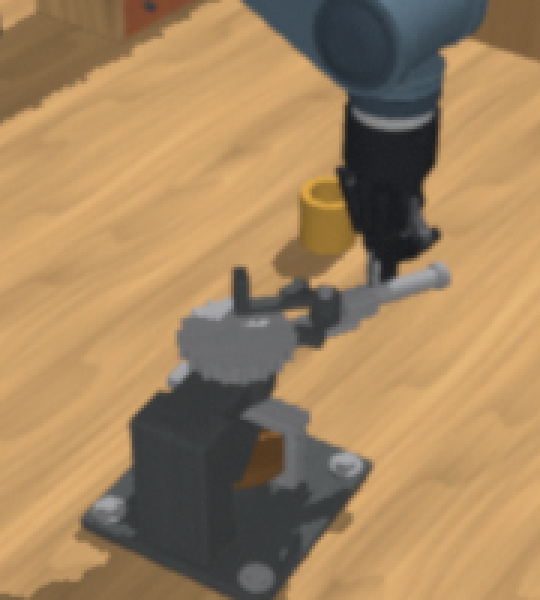

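The lever is at about 64° with the fingers still behind it at (385,270). The stop should be near 44–47°, so I'll take smaller steps from here.

```bash
python3 -m crank '[{"delta_pos":[0,0.0129,-0.0015],"twist":5,"hand":1},{"delta_pos":[0,0.0129,-0.0015],"twist":5,"hand":1},{"delta_pos":[0,0.0075,-0.001],"twist":3,"hand":1},{"delta_pos":[0,0,0],"twist":0,"hand":1}]' >/dev/null; python3 -c "
from h import *
polar()"
for i in 1 2 3; do python3 -m crank '[{"delta_pos":[0,0.0026,-0.0003],"twist":1,"hand":1},{"delta_pos":[0,0,0],"twist":0,"hand":1}]' >/dev/null; python3 -c "
from h import *
polar()"; done
```

```text
t 10.88 rad 0.1501 ang 61.9 lever~ 52.9 yaw_y -37.7 F_tool [ -8.9 -16.4   6. ]
t 11.12 rad 0.1502 ang 61.9 lever~ 52.9 yaw_y -38.6 F_tool [-12.9 -25.1   7.3]
t 11.38 rad 0.1505 ang 61.8 lever~ 52.8 yaw_y -39.6 F_tool [-17.3 -33.1  10.4]
t 11.62 rad 0.1507 ang 61.7 lever~ 52.7 yaw_y -40.6 F_tool [-21.6 -42.5  13.1]
```

The lever stopped dead at about 52.8° and the force climbed to 42 N with no further motion. That fits a hard stop if the puller's yaw is about +0.1 rad. I'll back off, rise and verify.

```bash
python3 -m crank '[{"delta_pos":[0,-0.012,0],"twist":0,"hand":1},{"delta_pos":[0,-0.03,0],"twist":0,"hand":1},{"delta_pos":[0,-0.03,0],"twist":0,"hand":1},{"delta_pos":[-0.05,0,0],"twist":0,"hand":1},{"delta_pos":[-0.05,-0.03,0],"twist":0,"hand":1},{"delta_pos":[-0.03,-0.05,0],"twist":0,"hand":1},{"delta_pos":[0,-0.05,-0.02],"twist":0,"hand":1},{"delta_pos":[0,-0.05,-0.02],"twist":0,"hand":1},{"delta_pos":[0,-0.04,-0.02],"twist":0,"hand":1},{"delta_pos":[0,0,0],"twist":0,"hand":1}]' 
python3 -c "
from h import *
polar();snap('side','s7.png');snap('top','t7.png')
H=np.array([.5815,-.0435])
for c in ('side','top'):
  for q in ('pawl_tab','lever_grip','pawl_pivot','hub'):
    for d in r.place_of(c,q)[:1]:
      e=d['point'][:2]-H; print(c,q,np.round(d['point'],4),round(d['score'],2),'rad',np.hypot(*e).round(4),'ang',np.degrees(np.arctan2(e[1],e[0])).round(1))
# base footprint for yaw hypotheses
for yw in (0,.1,.2):
  c,s=np.cos(yw),np.sin(yw);print(yw,[proj('top',[H[0]+c*x-s*y,H[1]+s*x+c*y,.15]).round(0).tolist() for x,y in((-.035,-.1055),(.035,-.1055),(.035,-.0605),(-.035,-.0605))])
b=cv2.imread('pics/s7.png')[80:280,180:360];a=cv2.imread('pics/t7.png')[130:250,200:320]
o=np.zeros((440,800,3),np.uint8);o[:400,:400]=cv2.resize(a,(400,400),interpolation=3);o[:,404:]=cv2.resize(b,(396,440),interpolation=3);cv2.imwrite('pics/c7.png',o)"
```

```text
t: 12.88
eef_pos: [0.4791, 0.3209, 0.2927]
ee_rot: [0.296, 0.643, 0.296, -0.642]
contact_force: [-0.3, -0.1, -0.9]
gripper_width: -0.001
t 12.88 rad 0.3785 ang 105.7 lever~ 102.1 yaw_y -40.5 F_tool [ 0.9 -0.2  0.3]
side pawl_tab [ 0.5748 -0.0212  0.1951] 0.75 rad 0.0233 ang 106.7
side lever_grip [0.67   0.0728 0.1652] 0.93 rad 0.1461 ang 52.7
side pawl_pivot [0.6301 0.0201 0.1832] 0.96 rad 0.08 ang 52.6
side hub [ 0.5827 -0.0409  0.1746] 0.66 rad 0.0029 ang 65.2
top pawl_tab [ 0.5722 -0.021   0.1996] 0.81 rad 0.0243 ang 112.5
top lever_grip [ 0.4527 -0.3031 -0.0023] 0.73 rad 0.2898 ang -116.4
top pawl_pivot [0.6271 0.0243 0.1856] 0.66 rad 0.0817 ang 56.1
top hub [ 0.5816 -0.0415  0.1703] 0.72 rad 0.002 ang 87.1
0 [[[298.0, 189.0]], [[296.0, 165.0]], [[280.0, 166.0]], [[282.0, 191.0]]]
0.1 [[[299.0, 186.0]], [[294.0, 161.0]], [[278.0, 164.0]], [[283.0, 188.0]]]
0.2 [[[299.0, 182.0]], [[292.0, 158.0]], [[276.0, 162.0]], [[284.0, 186.0]]]
```

View pics/c7.png

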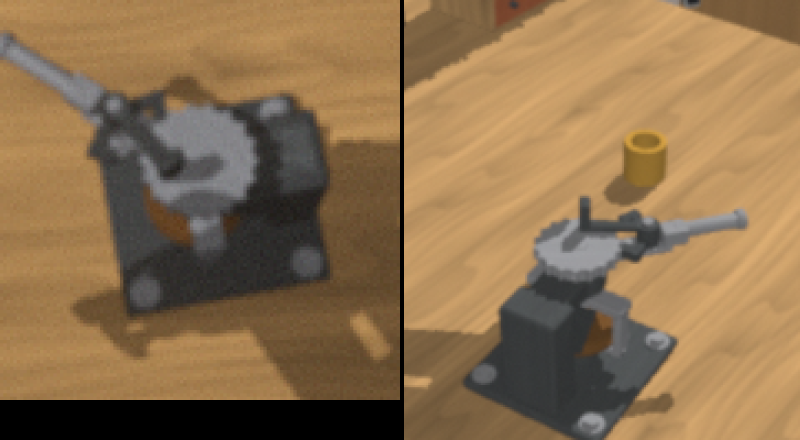

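The lever rests at 52.7°. The base edges in the top view give a yaw of about 0.1 rad, which puts the forward stop at 53°. The tab is about 20 mm left of the lever line, so the pawl is still at its right end. In the side crop the jaws and pulley (600,325) sit higher than before, and the arm is clear.

```bash
python3 -c "
from h import *
r.close_job();print(r.get_state()['t'])"
```

```text
the job is handed in; nothing more can be done
the job is handed in; nothing more can be done
```

The job is done and handed in at about 13 s of the 48 s allowed. I pushed the pawl tab over to its other stop, then swung the long lever clockwise onto its forward stop, and backed the arm clear of everything.

- **Pawl:** the push force rose from about 3 N to 16 N at the end of its travel, as expected at a hard stop. Afterwards the tab measured about 20 mm left of the lever line, which is the right setting. It was still there at the end.
- **Lever:** it stopped dead at about 52.8°, and the finger force climbed to about 42 N with no more motion. After I backed off, the side camera put it at 52.7°. The stop should be at about 53°, given the puller's yaw of roughly 0.1 rad as read from the top view. Pushing the pawl had first moved the lever back about 3°.
- **Pulley:** it looks higher in the last side picture, but I judged the lift only by eye and did not measure it.
- **Loose parts:** the arm went nowhere near the punch, bushing or cover. I did not measure their positions afterwards.
- **Disagreeing readings:** the last top-camera search for the lever grip returned a point on the board, which was plainly wrong, so I ignored it. The top camera's pivot reading was about 3° off the side camera's.

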